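Unhook a full cap bin from the feeder, empty it and stand it on the mat

ROBOT

A 6-joint arm with a two-finger parallel gripper is mounted at the origin on the work surface. World frame = base frame: x ahead of the robot, y to its left, z up, the work surface at z = 0. Lengths are in m, angles in rad, forces in N, time in s.
With the tool pointing down it reaches from about 0.275 to 0.85 m from the base axis. Payload 5.2 kg.
Tool frame: the origin (TCP) lies midway between the tips of the shut fingers; the grasp point (between the pads) lies robot.grasp_offset behind it (robot.grasp_offset is the distance from the TCP to the grasp point, in m); z points along the fingers, y is the direction in which the jaws open and shut (so a half turn about z gives the same grasp; the last joint's range is limited). The gripper opens to 85 mm and grips with 20 to 120 N. Pads are 22 mm wide; open, the fingers measure 114 mm over their backs; the gripper's body (76 mm by 85 mm) begins 54 mm behind the grasp point. The pads swing forward as they close: fully open they stand 13 mm farther back than shut.
Start: joints at [0.975, 0.259, 1.535, -0, 1.348, -0.203], TCP at [0.211, 0.508, 0.231] pointing down, gripper open.
Joint ranges: [-3.14, 3.14], [-0.91, 2.08], [0.19, 2.58], [-1.22, 4.36], [0.22, 2.71], [-3.12, 3.12]. Speed limits (rad/s): [2.57, 2.57, 3.14, 3.14, 3.14, 3.14].

INTERFACE

Orientations are given as a unit quaternion [w, x, y, z].
In Python, from plant import robot gives the robot as it stands. The module is installed in compiled form; this text tells all that it offers.
- The arm moves only by the tool move_arm, never from a script. Its arguments are lists of equal length, an entry for each row: "slide": the shift along the tool's x, y, z in m, a list of three; "delta_rot": the turn, a rotation vector about the tool's x, y, z in rad, a list of three; "gripper": the opening in per cent of the stroke, from 0 (shut) to 100 (fully open). In form: {"slide": [[tx, ty, tz], ...], "delta_rot": [[rx, ry, rz], ...], "gripper": [gripper, ...]}. A call has 1 to 8 rows; each row is the pose to reach, as a shift and turn from the pose commanded when the call began, along the tool's axes at that moment; what a row does not reach only later rows make up. A row lasts 1/8 s, in which the tool goes at most 62.5 mm and 10.7 degrees, less where a joint would pass 70% of its speed; a pose out of reach is approached as far as the arm can. A call with a gripper value outside its range is refused whole. The fingers move at their own pace and stop on an object; "grip_force" is the grip in N (left out, the last holds). Time passes only in rows, so rows that repeat a pose let the fingers close. It gives the time, the measured TCP pose, the force and the opening at its end, in the units of the state.
- robot.get_state(): the state, without advancing time (a new reading comes with each control period).
- robot.capture(name): name is "scene" or "side" or "wrist"; returns the picture (480x640x3 uint8, blue, green, red); there is no depth.
- robot.camera_params(name): a dict with "K" (3x3 intrinsics, pixels), "R" (3x3) and "t" (3): a world point X has camera coordinates R X + t. Camera axes: x right, y down, z forward; pixel columns grow to the right and rows downward; lengths in m; the calibration is good to about 2 mm. The wrist camera is an equidistant fisheye: a pixel r from the principal point sees the ray r / f radians off the axis. A picture is of the moment at which its call begins: read the wrist's pose just before it. camera_params takes no time and is no camera call; for the wrist camera it gives the pose at the moment of the call.
- robot.job_done(): hands the job in, once; it reports no verdict.
Trained networks look in the newest picture that a camera, given by its name, has taken for a name from the list of things; names that differ only in an ending like _2 or _b are one class to them, and where a whole thing is asked for, a point or a joint stands for the part that bears it (a point fixed in the world has none). Each returns a list of dicts, best first, with "score" (0 to 1); they miss things now and then, are a little off and sometimes report something else, mostly with a low value. They report only what shows in the picture. A call takes as long as a camera call. They do not tell look-alikes from the thing itself.
- robot.spot_in(camera, target): "rect" ([left, top, right, bottom] in pixels, round what is visible of it).
- robot.silhouettes(camera, target): "region" (480x640 bool, what is visible of it) and "rect" ([left, top, right, bottom] in pixels, round what is visible of it).
- robot.landmark_of(camera, target): "xy" ([column, row] in pixels: a listed point, or the origin of a listed thing).
The state is a dict: "t": time; "qpos": joint angles; "dq": joint speeds; "effort": joint torques, N m; "eef_pos": TCP position; "ee_rot": TCP orientation; "contact_force": force on the tool from outside, world axes, zero at the start; "moment": the same for the moment, N m; "gripper_width": finger opening in m.
Only numpy, scipy, OpenCV 4.12 (cv2) and the standard library are available. Lean on these libraries where they do the work, as an engineer would, in place of code of your own. Each camera call takes 0.05 s, during which the arm holds its last target. There are 200 camera calls.

TASK

One of the two white bins in the cap feeder holds six black bottle caps: free that bin from behind the retaining lip by lifting and tilting it back, and bring it out without spilling a cap or forcing the clear cover above it. Tip all six caps into the white tray, then stand the empty bin upright in the middle of the black rubber mat and let go. Leave the empty spare bin in its lane, and do not push or topple the bottles, jar or paper roll.

Things in the scene. Friction and masses are not known exactly. Their poses are not given: they have to be found in the camera images.
- feeder: Cap feeder, fixed; steel base, white body, hopper on top; 350 x 260 x 330 high. Origin on the table below the middle of the row of bins; +x points INTO the machine, y across the lanes, z up. Two lanes, centred at y -60 and +60, floor 6 above the table. Guides 18 high leave 4 beside a bin. Body's upright face at x 100, z 6 to 210. The lip, cover and guard below are in this frame.
- lip (a point): Top middle of the fixed retaining lip across the lanes' mouth: x -77 to -71, y -130 to 130, top at z 28, 22 above the lane floor. A bin leaves when its handle end is raised, rear end kept low, until its floor clears the lip, and is drawn out to -x.
- cover: Clear plastic chute cover over the rear of both lanes, fixed to the feeder, 80 x 260 x 6, origin at the centre of its underside, axes as the feeder's; in the feeder's frame x 20 to 100, z 80 to 86. Its underside is 14 above a seated bin's rim, less than the lip's height, so that a bin cannot be lifted straight up; it cracks if a bin is forced up against it.
- guard (a point): Middle of the lower edge of the fixed aluminium guard, an upright strip across both lanes: x -57 to -49, y -130 to 130, z 150 to 215. Two arms carry it at y -126 and +126 (8 thick, z 182 to 198, x -53 to 107). It stands above the front of the bins: the handles are reached from outside it, with the gripper leaning away from it.
- bin_mid (a point): The bin with caps: white plastic, open top, 130 long (x), 76 wide (y), 60 high, walls and floor 3, 135 to 225 g. Point at its centre, 30 above its underside. -x: handle end, upright wall. +x: pouring end, inner floor slopes up from x 26 to x 65, 29 above the underside, open above that. z up. At the start in either lane, its +x along the feeder's, within 4 of the lane's middle (feeder x 0).
- bin_grip (a point): Grip point of that bin's handle, same axes, 91.9 to -x and 41.9 above bin_mid. The handle is a straight block leaving the handle-end wall at 45 degrees, outward (-x) and up: 24 wide along y (the faces to pinch), 20 thick, 60 long; the grip point is 38 along it from the wall.
- spare_mid (a point): The spare bin, same make, empty, in the other lane; point and axes as bin_mid. Stays there.
- cap1_mid (a point): Black plastic bottle cap, solid, 28 dia x 18 high, 12 g; point at its centre. At the start in the bin.
- cap2_mid (a point): Black plastic bottle cap, solid, 28 dia x 18 high, 12 g; point at its centre. At the start in the bin.
- cap3_mid (a point): Black plastic bottle cap, solid, 28 dia x 18 high, 12 g; point at its centre. At the start in the bin.
- cap4_mid (a point): Black plastic bottle cap, solid, 28 dia x 18 high, 12 g; point at its centre. At the start in the bin.
- cap5_mid (a point): Black plastic bottle cap, solid, 28 dia x 18 high, 12 g; point at its centre. At the start in the bin.
- cap6_mid (a point): Black plastic bottle cap, solid, 28 dia x 18 high, 12 g; point at its centre. At the start in the bin.
- tray: White plastic tray, fixed on the table, open top: 190 (x) x 210 (y) x 55 high, walls and floor 4; origin at the centre of its underside.
- mat: Black rubber mat, fixed flat on the table, 170 x 170 x 3; origin at the centre of its underside.
- bottle1_mid (a point): amber glass bottle, 58 dia x 200 high, black cap, standing; point half-way up
- bottle2_mid (a point): as bottle1
- bottle3_mid (a point): as bottle1
- jar_mid (a point): clear glass jar with steel lid, 66 dia x 85 high, standing; point half-way up
- roll_mid (a point): roll of white label paper standing on end, 90 dia x 60 high; point half-way up
Things that resemble listed ones, but are neither listed nor needed, are in the scene too. What is shaped like the part that bears bin_mid but blue is not meant.

How it is judged:
On the way, in this order (a step that is already met when the one before it is completed fails the run):
1. the bin is out of the feeder, clear of the lip, with all six caps still in it (x of bin_mid in the frame of feeder below -0.14 m and x of cap1_mid in the frame of bin_mid between -0.066 and 0.066 m and y of cap1_mid in the frame of bin_mid between -0.038 and 0.038 m and z of cap1_mid in the frame of bin_mid between -0.03 and 0.035 m and x of cap2_mid in the frame of bin_mid between -0.066 and 0.066 m and y of cap2_mid in the frame of bin_mid between -0.038 and 0.038 m and z of cap2_mid in the frame of bin_mid between -0.03 and 0.035 m and x of cap3_mid in the frame of bin_mid between -0.066 and 0.066 m and y of cap3_mid in the frame of bin_mid between -0.038 and 0.038 m and z of cap3_mid in the frame of bin_mid between -0.03 and 0.035 m and x of cap4_mid in the frame of bin_mid between -0.066 and 0.066 m and y of cap4_mid in the frame of bin_mid between -0.038 and 0.038 m and z of cap4_mid in the frame of bin_mid between -0.03 and 0.035 m and x of cap5_mid in the frame of bin_mid between -0.066 and 0.066 m and y of cap5_mid in the frame of bin_mid between -0.038 and 0.038 m and z of cap5_mid in the frame of bin_mid between -0.03 and 0.035 m and x of cap6_mid in the frame of bin_mid between -0.066 and 0.066 m and y of cap6_mid in the frame of bin_mid between -0.038 and 0.038 m and z of cap6_mid in the frame of bin_mid between -0.03 and 0.035 m), for 0.2 s.
2. all six caps are in the tray (x of cap1_mid in the frame of tray between -0.095 and 0.095 m and y of cap1_mid in the frame of tray between -0.105 and 0.105 m and z of cap1_mid in the frame of tray between 0 and 0.055 m and x of cap2_mid in the frame of tray between -0.095 and 0.095 m and y of cap2_mid in the frame of tray between -0.105 and 0.105 m and z of cap2_mid in the frame of tray between 0 and 0.055 m and x of cap3_mid in the frame of tray between -0.095 and 0.095 m and y of cap3_mid in the frame of tray between -0.105 and 0.105 m and z of cap3_mid in the frame of tray between 0 and 0.055 m and x of cap4_mid in the frame of tray between -0.095 and 0.095 m and y of cap4_mid in the frame of tray between -0.105 and 0.105 m and z of cap4_mid in the frame of tray between 0 and 0.055 m and x of cap5_mid in the frame of tray between -0.095 and 0.095 m and y of cap5_mid in the frame of tray between -0.105 and 0.105 m and z of cap5_mid in the frame of tray between 0 and 0.055 m and x of cap6_mid in the frame of tray between -0.095 and 0.095 m and y of cap6_mid in the frame of tray between -0.105 and 0.105 m and z of cap6_mid in the frame of tray between 0 and 0.055 m), for 0.2 s.
At the end, for the whole second after the job is handed in: All six caps lie inside the tray; the bin stands on the mat, upright within 5 degrees, its centre within 40 mm of the mat's centre, released and at rest; spare bin (within 25 mm) and bystanders (within 30 mm) where they were (all of step 2 and horizontal distance between bin_mid and mat below 0.04 m and angle between bin_mid's own z axis and vertical below 0.09 rad and height (world z) of bin_mid below 0.038 m); the robot touches nothing.
It fails at once if the clear cover was pressed with more than 4 N (contact force between cover and anything else above 4 N).
It fails at once if the spare bin was shifted by more than 25 mm (distance of spare_mid from where it was at the start of the episode above 0.025 m).
It fails at once if a bottle, the jar or the paper roll was pushed more than 30 mm or toppled (distance of any of bottle1_mid, bottle2_mid, bottle3_mid, jar_mid, roll_mid from where it was at the start of the episode above 0.03 m or angle between any of bottle1_mid, bottle2_mid, bottle3_mid, jar_mid, roll_mid's own z axis and vertical above 0.5 rad).
It also fails if it takes over 61 s, if anything falls off the work surface, if the arm or the gripper's body presses on something with over 40 N, if the wrist force passes 120 N, or if a joint passes its speed limit or range.

## Working session

There is one attempt and no reset: what is moved stays moved. The work goes in short steps, Python scripts to look and compute and a tool call to move; the robot and the scene stay as the last step left them, time stands still between calls to the robot, and variables do not carry over. Pictures are saved under pics/ and viewed, about 8 in all and at most 12, crops included, and the job is handed in when it is done.

Besides the shell and the picture viewer there is one more tool, called after ">>>" as name(argument=value, ...) on one line, values as JSON. move_arm: Moves the arm, as the interface text tells. Its arguments: {"type":"object","properties":{"slide":{"type":"array","items":{"type":"array","items":{"type":"number"}}},"delta_rot":{"type":"array","items":{"type":"array","items":{"type":"number"}}},"gripper":{"type":"array","items":{"type":"number"}},"grip_force":{"type":"number"}},"required":["slide","delta_rot","gripper"]}

```bash
mkdir -p pics; cat > h.py <<'E'
import numpy as np, cv2
from plant import robot
from scipy.spatial.transform import Rotation as R
def ray(cam,px):
    c=robot.camera_params(cam); K=np.array(c['K']);Rm=np.array(c['R']);t=np.array(c['t'])
    u=np.array([(px[0]-K[0,2])/K[0,0],(px[1]-K[1,2])/K[1,1]])
    if cam=='wrist':
        th=np.linalg.norm(u); d=np.r_[u/max(th,1e-9)*np.sin(th),np.cos(th)]
    else: d=np.r_[u,1]
    d=Rm.T@d; return -Rm.T@t, d/np.linalg.norm(d)
def onz(cam,px,z):
    o,d=ray(cam,px); return o+d*(z-o[2])/d[2]
def tri(obs):
    A=0;b=0
    for cam,px in obs:
        o,d=ray(cam,px);P=np.eye(3)-np.outer(d,d);A=A+P;b=b+P@o
    X=np.linalg.solve(A,b)
    return X,[np.linalg.norm((np.eye(3)-np.outer(d,d))@(X-o)) for o,d in (ray(c,p) for c,p in obs)]
def proj(cam,X):
    c=robot.camera_params(cam); K=np.array(c['K']);p=np.array(c['R'])@X+np.array(c['t'])
    if cam=='wrist':
        r=np.hypot(p[0],p[1]);th=np.arctan2(r,p[2]);q=p[:2]/r*th
    else: q=p[:2]/p[2]
    return q*[K[0,0],K[1,1]]+K[:2,2]
E
python3 - <<'E'
from h import *
np.set_printoptions(precision=3,suppress=True)
print(robot.grasp_offset, robot.get_state())
im={}
for c in ['scene','side']:
    im[c]=robot.capture(c); cv2.imwrite(f'pics/{c}0.png',im[c])
    p=robot.camera_params(c);print(c,'pos',-np.array(p['R']).T@p['t'])
    for n in ['feeder','lip','cover','guard','bin_mid','bin_grip','spare_mid','tray','mat','bottle1_mid','jar_mid','roll_mid','cap1_mid']:
        print(c,n,[(np.round(d['xy']).tolist(),round(d['score'],2)) for d in robot.landmark_of(c,n)[:7]])
E
```

```text
0.0187 {'t': 0.0, 'qpos': array([ 0.975,  0.259,  1.536,  0.   ,  1.348, -0.203]), 'dq': array([-0.   , -0.   ,  0.001,  0.001,  0.001, -0.001]), 'effort': array([ -0.001, -44.602, -29.057,  -0.   ,   0.012,   0.   ]), 'eef_pos': array([0.21 , 0.508, 0.23 ]), 'ee_rot': array([-0.   ,  0.195,  0.981, -0.001]), 'contact_force': array([ 0.66 ,  0.256, -0.188]), 'moment': array([-0.018,  0.057, -0.037]), 'gripper_width': 0.08499614264880523}
scene pos [ 0.953 -0.636  1.154]
scene feeder [([390.0, 202.0], 0.79)]
scene lip [([382.0, 211.0], 0.74)]
scene cover [([400.0, 164.0], 0.5)]
scene guard [([385.0, 176.0], 0.72)]
scene bin_mid [([373.0, 187.0], 0.81), ([288.0, 167.0], 0.74)]
scene bin_grip [([313.0, 140.0], 0.96), ([360.0, 200.0], 0.65)]
scene spare_mid [([410.0, 203.0], 0.82), ([385.0, 173.0], 0.68)]
scene tray [([341.0, 316.0], 0.89)]
scene mat [([218.0, 385.0], 0.89), ([386.0, 174.0], 0.61)]
scene bottle1_mid [([418.0, 327.0], 0.6)]
scene jar_mid [([260.0, 292.0], 0.89), ([360.0, 202.0], 0.17)]
scene roll_mid [([290.0, 434.0], 0.67)]
scene cap1_mid [([413.0, 199.0], 0.57)]
side pos [ 0.004 -0.69   1.045]
side feeder [([275.0, 210.0], 0.79)]
side lip [([286.0, 217.0], 0.7)]
side cover [([257.0, 182.0], 0.59), ([254.0, 212.0], 0.57)]
side guard [([280.0, 177.0], 0.69)]
side bin_mid [([255.0, 214.0], 0.87), ([188.0, 264.0], 0.67)]
side bin_grip [([183.0, 230.0], 0.93), ([277.0, 214.0], 0.59)]
side spare_mid [([290.0, 188.0], 0.87), ([483.0, 340.0], 0.31)]
side tray [([372.0, 277.0], 0.66), ([400.0, 196.0], 0.65), ([410.0, 385.0], 0.41)]
side mat [([413.0, 383.0], 0.67)]
side bottle1_mid [([427.0, 219.0], 0.92)]
side jar_mid [([335.0, 318.0], 0.9)]
side roll_mid [([481.0, 339.0], 0.74)]
side cap1_mid [([259.0, 179.0], 0.44)]
```

View pics/scene0.png

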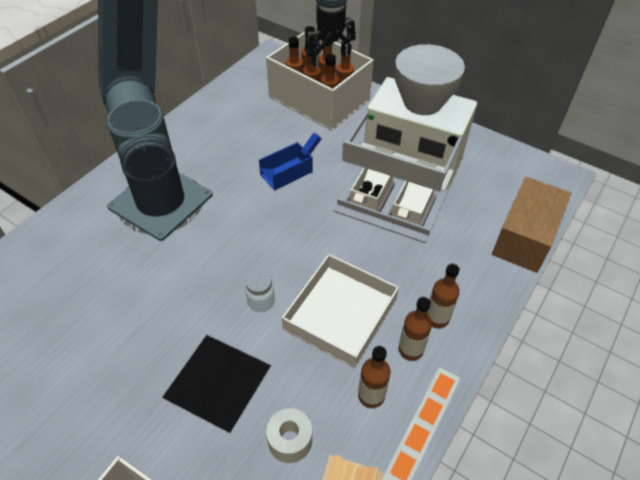

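View pics/side0.png

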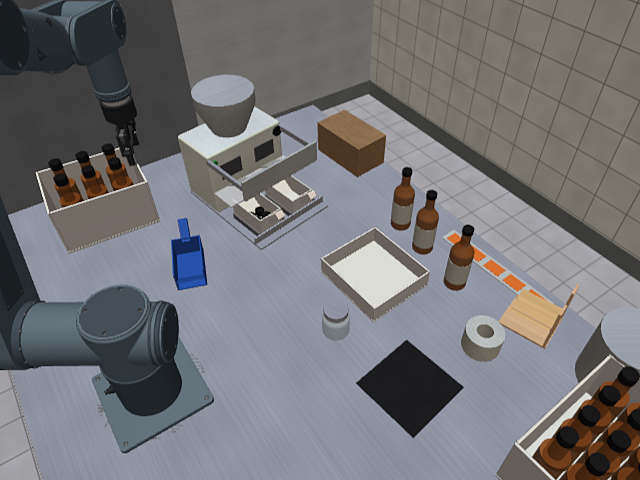

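The scene view shows the capped bin at about (373,187), the empty spare at (412,202), and the blue decoy at (287,165). The side view shows the capped bin at (255,213), the spare at (291,190) and the blue decoy at (188,262). I choose the left white bin with the caps and will check it in one close crop.

```bash
python3 - <<'E'
from h import *
np.set_printoptions(precision=4,suppress=True)
T={'feeder':((390,202),(275,210)),'lip':((382,211),(286,217)),'guard':((385,176),(280,177)),'bin':((373,187),(255,214)),'spare':((410,203),(290,188)),'tray':((341,316),(372,277)),'mat':((218,385),(413,383)),'jar':((260,292),(335,318)),'roll':((290,434),(481,339)),'grip':((360,200),(277,214))}
for k,(a,b) in T.items():
    X,r=tri([('scene',a),('side',b)]);print(k,X,np.round(r,4))
a=cv2.imread('pics/scene0.png')[130:250,320:480];b=cv2.imread('pics/side0.png')[130:250,200:360]
o=np.vstack([cv2.resize(x,None,fx=5,fy=5,interpolation=cv2.INTER_CUBIC)[:600] for x in (a,)])
p=cv2.resize(b,None,fx=5,fy=5,interpolation=cv2.INTER_CUBIC)
cv2.imwrite('pics/c1.png',o);cv2.imwrite('pics/c2.png',p)
for c in ['scene','side']:
    robot.capture(c)
    for n in ['bottle1_mid','tray','bin_mid','mat']:
        print(c,n,[(np.round(d['rect']).tolist(),round(d['score'],2)) for d in robot.spot_in(c,n)[:7]])
for n in [('scene',(445,302)),('scene',(415,332)),('scene',(375,378))]: print(onz(*n,0.1))
for n in [('side',(402,200)),('side',(426,225)),('side',(459,260))]: print(onz(*n,0.1))
E
```

```text
feeder [0.5202 0.3466 0.0096] [0.0003 0.0003]
lip [0.5249 0.2919 0.0231] [0.0025 0.0025]
guard [0.5215 0.2924 0.162 ] [0.0061 0.0061]
bin [0.4583 0.3569 0.0202] [0.0022 0.0022]
spare [0.5797 0.3437 0.058 ] [0.0088 0.0088]
tray [ 0.6028 -0.0214 -0.0018] [0.0028 0.0028]
mat [ 0.4829 -0.3213  0.0076] [0.0015 0.0015]
jar [ 0.4265 -0.1     0.044 ] [0.0014 0.0014]
roll [ 0.6783 -0.329   0.0285] [0.0022 0.0022]
grip [0.4795 0.2514 0.0822] [0.0035 0.0035]
scene bottle1_mid [([398.0, 298.0, 429.0, 364.0], 0.78), ([363.0, 180.0, 378.0, 192.0], 0.71), ([359.0, 349.0, 388.0, 406.0], 0.32)]
scene tray [([286.0, 253.0, 398.0, 368.0], 0.74)]
scene bin_mid [([351.0, 168.0, 395.0, 209.0], 0.87), ([261.0, 133.0, 322.0, 192.0], 0.77)]
scene mat [([163.0, 336.0, 270.0, 430.0], 0.87)]
side bottle1_mid [([413.0, 191.0, 437.0, 252.0], 0.78)]
side tray [([319.0, 226.0, 430.0, 320.0], 0.7)]
side bin_mid [([234.0, 195.0, 283.0, 232.0], 0.71), ([168.0, 216.0, 208.0, 290.0], 0.58)]
side mat [([231.0, 194.0, 284.0, 234.0], 0.71), ([357.0, 340.0, 462.0, 435.0], 0.63)]
[0.8019 0.0806 0.1   ]
[ 0.7837 -0.0226  0.1   ]
[ 0.768  -0.1598  0.1   ]
[0.7859 0.0909 0.1   ]
[ 0.773  -0.0221  0.1   ]
[ 0.7558 -0.1622  0.1   ]
```

View pics/c1.png

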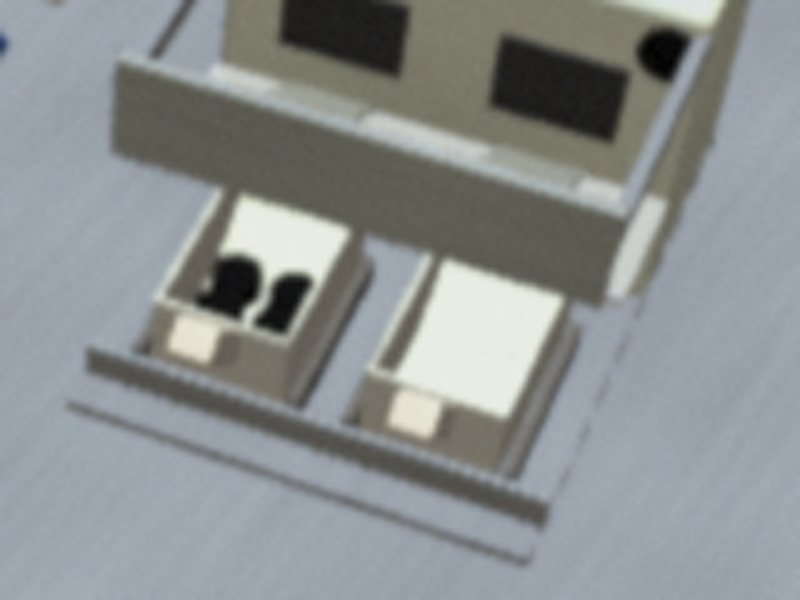

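View pics/c2.png

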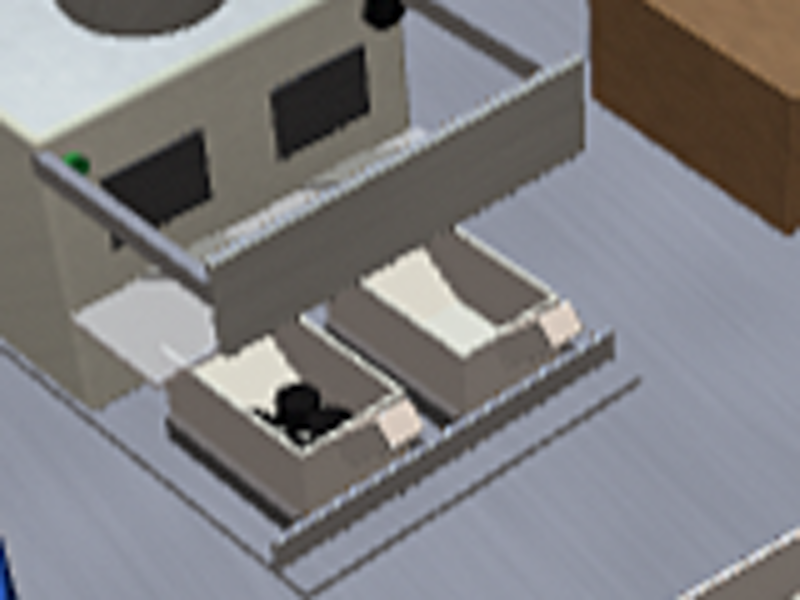

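```bash
python3 - <<'E'
from h import *
np.set_printoptions(precision=4,suppress=True)
S=lambda u,v:('scene',(320+u/5,130+v/5)); D=lambda u,v:('side',(200+u/5,130+v/5))
P={'lipA':(S(90,347),D(273,547)),'lipB':(S(548,500),D(613,333)),'gA':(S(113,152),D(220,348)),'gB':(S(607,305),D(583,152)),'end1':(S(195,337),D(400,422)),'end2':(S(414,413),D(561,324)),
'rimA':(S(155,300),D(303,452)),'rimB':(S(290,338),D(402,397))}
X={}
for k,v in P.items():
    X[k],r=tri(v);print(k,X[k],np.round(r,4))
for z in [('lipA',.028),('lipB',.028),('end1',.0935),('end2',.0935),('rimA',.066),('rimB',.066)]:
    print(z[0],onz(*P[z[0]][0],z[1])[:2],onz(*P[z[0]][1],z[1])[:2])
for a,b in [('lipA','lipB'),('gA','gB'),('end1','end2'),('rimA','rimB')]:
    d=X[b]-X[a];print(a,np.linalg.norm(d),np.degrees(np.arctan2(d[1],d[0])))
E
```

```text
lipA [0.4055 0.262  0.0228] [0.0014 0.0014]
lipB [0.6603 0.3022 0.0272] [0.0023 0.0023]
gA [0.4024 0.2823 0.1523] [0.0017 0.0017]
gB [0.6579 0.3274 0.1477] [0.0029 0.0029]
end1 [0.4803 0.2406 0.0946] [0.0018 0.0018]
end2 [0.5969 0.2588 0.0948] [0.0017 0.0017]
rimA [0.4368 0.2743 0.0682] [0.0008 0.0008]
rimB [0.5082 0.2916 0.0631] [0.0039 0.0039]
lipA [0.4074 0.2597] [0.4032 0.2553]
lipB [0.6599 0.3045] [0.6591 0.2982]
end1 [0.4791 0.2438] [0.4805 0.2391]
end2 [0.5959 0.2621] [0.5971 0.2577]
rimA [0.4354 0.2771] [0.4377 0.2754]
rimB [0.5079 0.2942] [0.5058 0.2832]
lipA 0.2580509561207382 8.947052532763946
gA 0.2594626789415399 10.014370221401375
end1 0.11794598233082668 8.889696597781008
rimA 0.07362688605811285 13.607190757297946
```

Both crops agree: the caps are in the bin at the world −x side (crop 1 (255,285), crop 2 (295,410)). The other white bin is empty. Fitted feeder: origin about (0.521, 0.357), +x azimuth about 99.2°, handle grip about (0.478, 0.256, 0.078). Next I check wrist feasibility for the two jaw options.

```bash
cat >> h.py <<'E'
def Rdes(az,el,s=1):
    """tool z at azimuth az, el below horizontal (deg, may exceed 90); tool y = s*(horizontal, az-90)"""
    a,e=np.radians([az,el]); z=np.array([np.cos(a)*np.cos(e),np.sin(a)*np.cos(e),-np.sin(e)])
    y=s*np.array([np.sin(a),-np.cos(a),0]); return np.c_[np.cross(y,z),y,z]
def wrist(q1,pitch,Rd):
    M=(R.from_euler('z',q1)*R.from_euler('y',pitch)).inv()*R.from_matrix(Rd)*R.from_euler('z',-np.pi/2)
    return M.as_euler('ZYZ')
def mv(p,Rd):
    """slide, rotvec from the current commanded(measured) pose to TCP p, rotation Rd"""
    s=robot.get_state(); R0=quat(s['ee_rot']); return R0.as_matrix().T@(np.array(p)-s['eef_pos']), (R0.inv()*R.from_matrix(Rd)).as_rotvec()
def quat(q): return R.from_quat([q[1],q[2],q[3],q[0]])
E
python3 - <<'E'
from h import *
np.set_printoptions(precision=2,suppress=True)
s=robot.get_state();print(quat(s['ee_rot']).as_matrix(), wrist(s['qpos'][0],s['qpos'][1:3].sum(),quat(s['ee_rot']).as_matrix()))
# name, grasp point, az, el
for n,p,az,el in [('grasp',(.478,.256,.078),99,45),('out',(.5,.11,.2),99,34),('pre-pour',(.62,-.11,.25),99,45),('pour',(.62,.0,.3),99,125),('mat99',(.49,-.41,.08),99,45),('mat60',(.44,-.40,.08),60,45),('mat-34',(.41,-.27,.08),-34,45),('pour-2',(.5,0,.25),-2,45),('pour-2b',(.6,0,.3),-2,125)]:
    for sg in (1,-1):
        Rd=Rdes(az,el,sg); w=np.array(p)-.16*Rd[:,2]
        q1=np.arctan2(w[1],w[0]); print(n,sg,w,'q1 %.2f'%q1,[wrist(q1,x,Rd) for x in (1.5,1.9)])
E
```

```text
[[-0.92  0.38  0.  ]
 [ 0.38  0.92  0.  ]
 [ 0.    0.   -1.  ]] [ 0.    1.35 -0.2 ]
grasp 1 [0.5  0.14 0.19] q1 0.28 [array([0.78, 1.53, 0.14]), array([ 0.83,  1.25, -0.15])]
grasp -1 [0.5  0.14 0.19] q1 0.28 [array([ 0.78,  1.53, -3.  ]), array([0.83, 1.25, 2.99])]
out 1 [ 0.52 -0.02  0.29] q1 -0.04 [array([ 0.98,  1.77, -0.05]), array([ 0.95,  1.54, -0.38])]
out -1 [ 0.52 -0.02  0.29] q1 -0.04 [array([0.98, 1.77, 3.09]), array([0.95, 1.54, 2.76])]
pre-pour 1 [ 0.64 -0.22  0.36] q1 -0.33 [array([ 0.74,  1.96, -0.31]), array([ 0.68,  1.66, -0.58])]
pre-pour -1 [ 0.64 -0.22  0.36] q1 -0.33 [array([0.74, 1.96, 2.83]), array([0.68, 1.66, 2.56])]
pour 1 [0.61 0.09 0.43] q1 0.15 [array([-0.61,  1.62, -0.05]), array([-0.64,  1.3 ,  0.19])]
pour -1 [0.61 0.09 0.43] q1 0.15 [array([-0.61,  1.62,  3.09]), array([-0.64,  1.3 , -2.95])]
mat99 1 [ 0.51 -0.52  0.19] q1 -0.80 [array([ 0.55,  2.25, -0.74]), array([ 0.44,  1.89, -0.96])]
mat99 -1 [ 0.51 -0.52  0.19] q1 -0.80 [array([0.55, 2.25, 2.4 ]), array([0.44, 1.89, 2.18])]
mat60 1 [ 0.38 -0.5   0.19] q1 -0.91 [array([ 0.76,  1.9 , -0.23]), array([ 0.71,  1.6 , -0.5 ])]
mat60 -1 [ 0.38 -0.5   0.19] q1 -0.91 [array([0.76, 1.9 , 2.91]), array([0.71, 1.6 , 2.64])]
mat-34 1 [ 0.32 -0.21  0.19] q1 -0.58 [array([-0.01,  0.86,  1.59]), array([-0.02,  0.46,  1.6 ])]
mat-34 -1 [ 0.32 -0.21  0.19] q1 -0.58 [array([-0.01,  0.86, -1.55]), array([-0.02,  0.46, -1.54])]
pour-2 1 [0.39 0.   0.36] q1 0.01 [array([-0.04,  0.86,  1.63]), array([-0.07,  0.46,  1.67])]
pour-2 -1 [0.39 0.   0.36] q1 0.01 [array([-0.04,  0.86, -1.51]), array([-0.07,  0.46, -1.47])]
pour-2b 1 [ 0.69 -0.    0.43] q1 -0.00 [array([0.02, 2.25, 1.61]), array([0.02, 1.85, 1.6 ])]
pour-2b -1 [ 0.69 -0.    0.43] q1 -0.00 [array([ 0.02,  2.25, -1.53]), array([ 0.02,  1.85, -1.54])]
```

```bash
python3 - <<'E'
from h import *
np.set_printoptions(precision=3,suppress=True)
print(mv((.32,.18,.28),Rdes(99.2,45)))
E
```

```text
(array([-0.227, -0.261, -0.049]), array([-0.399,  0.715,  0.963]))
```

>>> move_arm(slide=[[-0.04,-0.05,-0.01],[-0.08,-0.09,-0.02],[-0.12,-0.14,-0.03],[-0.16,-0.18,-0.035],[-0.19,-0.22,-0.04],[-0.227,-0.261,-0.049],[-0.227,-0.261,-0.049],[-0.227,-0.261,-0.049]], delta_rot=[[-0.05,0.09,0.12],[-0.1,0.18,0.24],[-0.15,0.27,0.36],[-0.2,0.36,0.48],[-0.25,0.45,0.6],[-0.3,0.54,0.72],[-0.35,0.63,0.84],[-0.399,0.715,0.963]], gripper=[100,100,100,100,100,100,100,100])

```text
t: 2.9
eef_pos: [0.3216, 0.1784, 0.2805]
ee_rot: [-0.291, 0.601, 0.701, 0.25]
contact_force: [-0.4, -0.2, 0.5]
gripper_width: 0.0854
```

```bash
python3 - <<'E'
from h import *
np.set_printoptions(precision=3,suppress=True)
s=robot.get_state();print(s['t'],s['qpos'],s['eef_pos'],quat(s['ee_rot']).as_matrix())
print(mv((.49,.17,.165),Rdes(99.2,45)))
E
```

```text
2.9 [-0.498 -0.032  2.014  0.603  1.683 -0.746] [0.322 0.178 0.28 ] [[-0.107  0.988 -0.108]
 [ 0.698  0.152  0.7  ]
 [ 0.709 -0.001 -0.706]]
(array([-0.106,  0.165,  0.057]), array([ 0.005, -0.002, -0.006]))
```

>>> move_arm(slide=[[-0.035,0.05,0.02],[-0.07,0.1,0.04],[-0.106,0.15,0.057],[-0.106,0.165,0.057],[-0.106,0.165,0.057],[-0.106,0.165,0.057]], delta_rot=[[0,0,0],[0,0,0],[0,0,0],[0,0,0],[0,0,0],[0,0,0]], gripper=[100,100,100,100,100,100])

```text
t: 3.65
eef_pos: [0.488, 0.1723, 0.1654]
ee_rot: [-0.291, 0.599, 0.704, 0.248]
contact_force: [-0.7, 0.1, 0.6]
gripper_width: 0.0856
```

```bash
python3 - <<'E'
from h import *
np.set_printoptions(precision=3,suppress=True)
s=robot.get_state();print(s['t'],s['qpos'],s['eef_pos'],quat(s['ee_rot']).as_matrix())
print('model',wrist(s['qpos'][0],s['qpos'][1:3].sum(),quat(s['ee_rot']).as_matrix()))
im=robot.capture('wrist');cv2.imwrite('pics/w1.png',im)
for n in ['bin_mid','bin_grip','spare_mid','lip','guard']:
    print(n,[(np.round(d['xy'],1).tolist(),round(d['score'],2)) for d in robot.landmark_of('wrist',n)[:4]])
for n,p in dict(grip=(.4775,.256,.078),lip=(.533,.283,.028),bin=(.463,.347,.036)).items(): print(n,proj('wrist',np.array(p)))
E
```

```text
3.65 [-0.35   0.405  1.787  0.671  1.44  -0.774] [0.488 0.172 0.165] [[-0.113  0.987 -0.113]
 [ 0.698  0.16   0.698]
 [ 0.707  0.    -0.707]]
model [ 0.671  1.44  -0.774]
bin_mid [([95.5, 199.9], 0.65)]
bin_grip [([327.3, 226.7], 0.85), ([135.3, 119.7], 0.63), ([307.4, 195.2], 0.48)]
spare_mid [([444.5, 169.8], 0.72)]
lip [([394.6, 239.5], 0.8)]
guard [([415.1, 123.5], 0.74)]
grip [326.734 233.797]
lip [392.294 244.185]
bin [326.24  172.538]
```

View pics/w1.png

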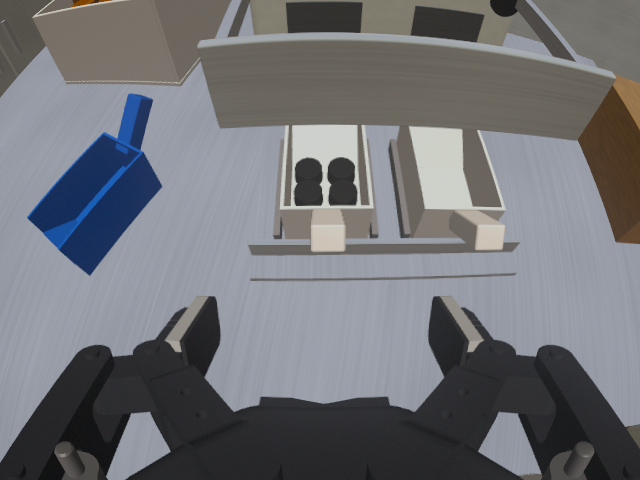

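The wrist view shows the capped bin centred at (328,185), its handle end face at (328,236), the spare at (450,180) and the blue decoy at (95,200). My predicted grip pixel is (327,234), so the estimate agrees with the picture.

```bash
python3 - <<'E'
from h import *
np.set_printoptions(precision=4,suppress=True)
print('end',onz('wrist',(328,236.5),.0935),'pred',proj('wrist',np.array((.480,.241,.0935))))
a=onz('wrist',(249,245),.028);b=onz('wrist',(519,243),.028);print('lip',a,b,np.degrees(np.arctan2(*(b-a)[1::-1])),np.linalg.norm(a-b),(a+b)/2)
a=onz('wrist',(278,206),.066);b=onz('wrist',(373,207),.066);print('rim',a,b,np.degrees(np.arctan2(*(b-a)[1::-1])),np.linalg.norm(a-b),(a+b)/2)
for g in [(.4785,.256,.078)]:
    Rd=Rdes(99.2,45); print(mv(np.array(g)+.0157*Rd[:,2],Rd), mv(np.array(g)-.05*Rd[:,2],Rd))
E
```

```text
end [0.4799 0.2453 0.0935] pred [327.112  241.9615]
lip [0.4068 0.2615 0.028 ] [0.6606 0.3046 0.028 ] 9.632020239376118 0.25742059989210003 [0.5337 0.2831 0.028 ]
rim [0.4331 0.2821 0.066 ] [0.51   0.2938 0.066 ] 8.593647257903191 0.07779830516107045 [0.4715 0.288  0.066 ]
(array([-0.0023,  0.0034,  0.1373]), array([0.0011, 0.0006, 0.0005])) (array([-0.0023,  0.0034,  0.0716]), array([0.0011, 0.0006, 0.0005]))
```

>>> move_arm(slide=[[0,0.002,0.04],[0,0.002,0.08],[0,0.002,0.1],[0,0.002,0.12],[0,0.002,0.13],[0,0.002,0.139],[0,0.002,0.139],[0,0.002,0.139]], delta_rot=[[0,0,0],[0,0,0],[0,0,0],[0,0,0],[0,0,0],[0,0,0],[0,0,0],[0,0,0]], gripper=[70,70,70,70,70,70,70,70], grip_force=100)

```text
t: 4.95
eef_pos: [0.4755, 0.2693, 0.0671]
ee_rot: [-0.291, 0.599, 0.704, 0.248]
contact_force: [0.0, -0.9, 0.6]
gripper_width: 0.06
```

```bash
python3 - <<'E'
from h import *
np.set_printoptions(precision=3,suppress=True)
s=robot.get_state();print(s['t'],s['qpos'],s['eef_pos'],s['contact_force'],s['gripper_width'])
im=robot.capture('wrist');cv2.imwrite('pics/w2.png',im)
E
```

```text
4.95 [-0.174  0.537  1.899  0.811  1.171 -0.845] [0.475 0.269 0.067] [ 0.037 -0.861  0.594] 0.05995058986286547
```

View pics/w2.png

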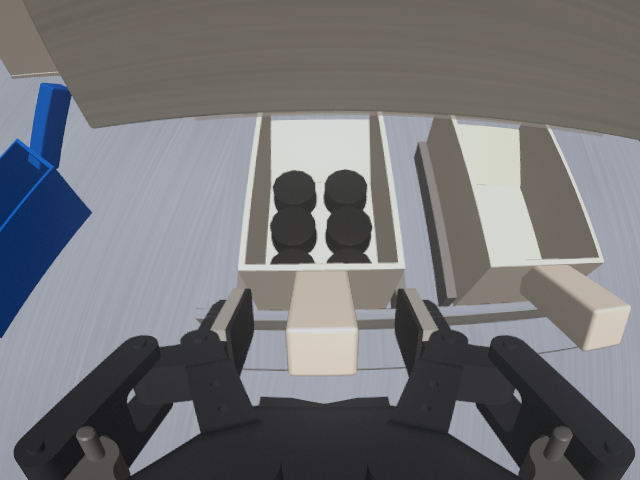

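The wrist view shows the handle (322,325) centred between the open fingers at (240,320) and (408,320), with six caps in two rows at (318,220). Closing now.

>>> move_arm(slide=[[0,0,0],[0,0,0],[0,0,0],[0,0,0],[0,0,0],[0,0,0]], delta_rot=[[0,0,0],[0,0,0],[0,0,0],[0,0,0],[0,0,0],[0,0,0]], gripper=[0,0,0,0,0,0], grip_force=110)

```text
t: 5.75
eef_pos: [0.4752, 0.2694, 0.0671]
ee_rot: [-0.291, 0.599, 0.704, 0.248]
contact_force: [0.4, -3.7, 5.4]
gripper_width: 0.0228
```

```bash
cat >> h.py <<'E'
def tilt(p0,Rt,piv,ax,deg):
    r=R.from_rotvec(ax*np.radians(deg)); return piv+r.apply(p0-piv), r.as_matrix()@Rt
def rel(p,Rd,p0,R0): return R0.T@(p-p0), R.from_matrix(R0.T@Rd).as_rotvec()
E
python3 - <<'E'
from h import *
np.set_printoptions(precision=4,suppress=True)
s=robot.get_state();p0=s['eef_pos'];R0=quat(s['ee_rot']).as_matrix();print(s['t'],p0,R0[:,2],s['contact_force'],s['gripper_width'],s['qpos'])
fx=np.r_[R0[:2,2]/np.linalg.norm(R0[:2,2]),0]; ax=np.array([fx[1],-fx[0],0]) # -feeder y
grip=p0-R0[:,2]*.0157   # handle grip pt
binc=grip+.0919*fx; piv=binc+.065*fx; piv[2]=.006; print('bin',binc,'fx',fx)
# raise the handle end: rotate about +feeder y?
for sg in (1,-1):
    p,_=tilt(p0,R0,piv,sg*ax,11); print(sg,p-p0)
E
```

```text
5.75 [0.4752 0.2694 0.0671] [-0.1124  0.6982 -0.707 ] [ 0.4365 -3.7395  5.4399] 0.02277964448360753 [-0.1737  0.5368  1.8997  0.8113  1.1718 -0.8446]
bin [0.4624 0.3492 0.0782] fx [-0.159   0.9873  0.    ]
1 [ 0.0014 -0.0089 -0.0289]
-1 [-0.0023  0.0142  0.0267]
```

```bash
python3 - <<'E'
from h import *
np.set_printoptions(precision=4,suppress=True)
s=robot.get_state();p0=s['eef_pos'];R0=quat(s['ee_rot']).as_matrix()
fx=np.r_[R0[:2,2]/np.linalg.norm(R0[:2,2]),0]; ax=-np.array([fx[1],-fx[0],0])
piv=p0-R0[:,2]*.0157+.1569*fx; piv[2]=.006
for d in (2,4,6,8,10,11): print(d,*rel(*tilt(p0,R0,piv,ax,d),p0,R0))
# then slide out along bin -x (tilted 11deg)
p1,R1=tilt(p0,R0,piv,ax,11); bx=R.from_rotvec(ax*np.radians(11)).apply(fx)
print('bin -x in tool axes after tilt',R1.T@-bx, bx)
E
```

```text
2 [ 0.0051  0.     -0.002 ] [ 0.     -0.0349 -0.    ]
4 [ 0.0104  0.     -0.0038] [ 0.0001 -0.0698 -0.    ]
6 [ 0.0156  0.     -0.0055] [ 0.0001 -0.1047  0.    ]
8 [ 0.0209  0.     -0.0069] [ 0.0001 -0.1396  0.    ]
10 [ 0.0263  0.     -0.0082] [ 0.0001 -0.1745 -0.    ]
11 [ 0.029   0.     -0.0087] [ 0.0001 -0.192  -0.    ]
bin -x in tool axes after tilt [-0.707  -0.0005 -0.7072] [-0.1561  0.9691 -0.1908]
```

>>> move_arm(slide=[[0.0051,0,-0.002],[0.0104,0,-0.0038],[0.0156,0,-0.0055],[0.0209,0,-0.0069],[0.0263,0,-0.0082],[0.029,0,-0.0087],[0.029,0,-0.0087]], delta_rot=[[0,-0.035,0],[0,-0.07,0],[0,-0.105,0],[0,-0.14,0],[0,-0.1745,0],[0,-0.192,0],[0,-0.192,0]], gripper=[0,0,0,0,0,0,0])

```text
t: 6.62
eef_pos: [0.4729, 0.2839, 0.0936]
ee_rot: [-0.222, 0.62, 0.728, 0.19]
contact_force: [0.8, -1.9, 1.5]
gripper_width: 0.0229
```

```bash
python3 - <<'E'
from h import *
np.set_printoptions(precision=4,suppress=True)
s=robot.get_state();p0=s['eef_pos'];R0=quat(s['ee_rot']).as_matrix();print(s['t'],p0,R0[:,2],s['contact_force'],s['gripper_width'])
for c in ('wrist','side','scene'): cv2.imwrite(f'pics/{c}3.png',robot.capture(c))
a=cv2.imread('pics/wrist3.png');b=cv2.imread('pics/side3.png')[150:270,200:360];
cv2.imwrite('pics/t3.png',np.hstack([cv2.resize(a,(400,300)),cv2.resize(b,(400,300),interpolation=cv2.INTER_CUBIC)]))
E
```

```text
6.625 [0.4729 0.2839 0.0936] [-0.0886  0.5519 -0.8292] [ 0.8473 -1.8957  1.5027] 0.02286678544671846
```

View pics/t3.png

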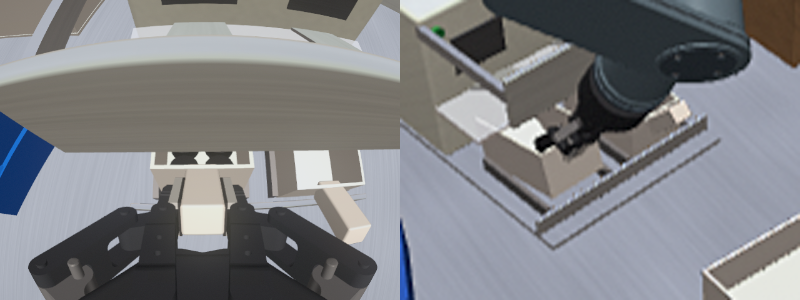

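The left half (wrist) shows the bin's handle still held with the rim at (200,158). The right half (side) shows the bin front raised over the lip at (560,180). Forces are about 2 N, so I withdraw along the bin's own axis.

>>> move_arm(slide=[[-0.0035,0,-0.0035],[-0.009,0,-0.009],[-0.017,0,-0.017],[-0.027,0,-0.027],[-0.037,0,-0.037],[-0.048,0,-0.048],[-0.06,0,-0.06],[-0.072,0,-0.072]], delta_rot=[[0,0,0],[0,0,0],[0,0,0],[0,0,0],[0,0,0],[0,0,0],[0,0,0],[0,0,0]], gripper=[0,0,0,0,0,0,0,0])

```text
t: 7.78
eef_pos: [0.489, 0.1838, 0.1131]
ee_rot: [-0.222, 0.62, 0.728, 0.19]
contact_force: [0.5, -0.4, -2.6]
gripper_width: 0.0224
```

```bash
python3 - <<'E'
from h import *
np.set_printoptions(precision=4,suppress=True)
s=robot.get_state();p0=s['eef_pos'];R0=quat(s['ee_rot']).as_matrix();print(s['t'],p0,R0[:,2],s['contact_force'],s['moment'],s['gripper_width'])
E
```

```text
7.775 [0.489  0.1838 0.1131] [-0.0888  0.5519 -0.8291] [ 0.5335 -0.4192 -2.5589] [-0.5817 -0.1048  0.0089] 0.022387347051589845
```

>>> move_arm(slide=[[0.005,0,-0.007],[0.012,0,-0.018],[0.007,0,-0.031],[-0.008,0,-0.045],[-0.026,0,-0.057],[-0.046,0,-0.07],[-0.066,0,-0.08],[-0.0855,0,-0.088]], delta_rot=[[0,0,0],[0,0,0],[0,0,0],[0,0,0],[0,0,0],[0,0,0],[0,0,0],[0,0,0]], gripper=[0,0,0,0,0,0,0,0])

```text
t: 8.78
eef_pos: [0.5082, 0.0646, 0.1375]
ee_rot: [-0.223, 0.62, 0.728, 0.19]
contact_force: [0.2, -0.3, -1.7]
gripper_width: 0.0227
```

```bash
python3 - <<'E'
from h import *
np.set_printoptions(precision=4,suppress=True)
s=robot.get_state();p0=s['eef_pos'];R0=quat(s['ee_rot']).as_matrix();print(s['t'],s['qpos'],p0,R0[:,2],s['contact_force'],s['moment'],s['gripper_width'])
for c in ('scene','side'): cv2.imwrite(f'pics/{c}4.png',robot.capture(c))
a=cv2.imread('pics/scene4.png')[120:360,260:460];b=cv2.imread('pics/side4.png')[120:360,180:440]
cv2.imwrite('pics/t4.png',np.hstack([cv2.resize(a,None,fx=2,fy=2),cv2.resize(b,None,fx=1.5,fy=2)[:,:390]]))
def corners(px): pass
# tray edges
for z in (0.055,):
  for c,pp in dict(scene=[(333,257),(398,296),(354,362),(283,318)],side=[(375,229),(429,273),(375,320),(321,268)]).items():
    for q in pp: print(c,q,onz(c,q,z)[:2])
E
```

```text
8.775 [-0.4389  0.4176  1.7186  0.4888  1.3916 -0.7825] [0.5082 0.0646 0.1375] [-0.0888  0.5521 -0.829 ] [ 0.2013 -0.2667 -1.7242] [-0.6015 -0.0689 -0.0497] 0.022683017332410647
scene (333, 257) [0.5144 0.073 ]
scene (398, 296) [0.6992 0.0644]
scene (354, 362) [ 0.7048 -0.1334]
scene (283, 318) [ 0.5171 -0.1323]
side (375, 229) [0.6838 0.0775]
side (429, 273) [ 0.6975 -0.1261]
side (375, 320) [ 0.4955 -0.1627]
side (321, 268) [0.4822 0.0434]
```

View pics/t4.png

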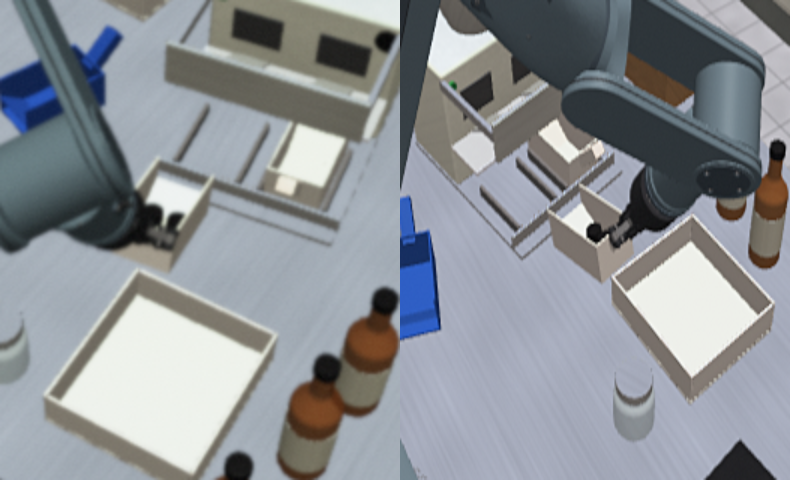

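Scene half: the bin (165,215) is out past the lip with the caps inside, and the spare (305,160) is still in its lane. Side half: the bin (590,230) is clear and the tray centre is near (692,300). Next I fit a kinematic model for reach and plan the pour.

```bash
cat >> h.py <<'E'
from scipy.optimize import least_squares
def fk(q,k):
    a1,d1,L2,a3,L3,yo,wx,wy,wz,lt,tx=k
    R1=R.from_euler('z',q[0]);R2=R1*R.from_euler('y',q[1]);R3=R1*R.from_euler('y',q[1]+q[2]);R4=R3*R.from_euler('z',q[3]);R5=R4*R.from_euler('y',q[4])
    return R1.apply([a1,yo,d1])+R2.apply([0,0,L2])+R3.apply([a3,0,L3])+R4.apply([wx,wy,0])+R5.apply([wz,0,lt]), (R5*R.from_euler('z',q[5]+np.pi/2)).as_matrix()
K0=[0,.3,.35,0,.35,0,0,0,0,.25,0]
def fit(D):
    f=lambda k:np.r_[np.concatenate([fk(q,k)[0]-p for q,p in D])*1e3,0.1*(np.array(k)-K0)]
    r=least_squares(f,K0);return r.x,f(r.x)[:3*len(D)]
LIM=np.array([[-3.14,-.91,.19,-1.22,.22,-3.12],[3.14,2.08,2.58,4.36,2.71,3.12]])
def ik(p,Rd,q0,k):
    f=lambda q:np.r_[(fk(q,k)[0]-p)*10,(R.from_matrix(fk(q,k)[1].T@Rd)).as_rotvec()]
    r=least_squares(f,np.clip(q0,LIM[0]+.01,LIM[1]-.01),bounds=LIM);return r.x,np.abs(r.fun).max()
D=[([.975,.259,1.5355,0,1.348,-.203],[.2105,.508,.2305]),([-.498,-.032,2.014,.603,1.683,-.746],[.3216,.1784,.2805]),([-.35,.405,1.787,.671,1.44,-.774],[.488,.1723,.1654]),([-.1737,.5368,1.8997,.8113,1.1718,-.8446],[.4752,.2694,.0671]),([-.4389,.4176,1.7186,.4888,1.3916,-.7825],[.5082,.0646,.1375])]
E
python3 - <<'E'
from h import *
np.set_printoptions(precision=3,suppress=True,linewidth=150)
k,e=fit(D);print(k,e)
s=robot.get_state();q=s['qpos']
# bin geometry from tool: bin x axis= tool z el-45
def pose(lip,az,th,gr=.0157):
    Rd=Rdes(az,45+th); bx=np.array([*(np.cos(np.radians(th))*np.array([np.cos(np.radians(az)),np.sin(np.radians(az))])),-np.sin(np.radians(th))])
    bz=np.cross(bx,-Rd[:,1])*1.0
    if th<60 and bz[2]<0: bz=-bz
    bz=np.cross(Rd[:,1],bx); bz=bz if np.dot(bz,Rd[:,2])<0 else -bz
    grip=lip-bx*.1569+bz*.0429
    return grip+Rd[:,2]*gr,Rd,grip
for az in (99.2,75):
    qq=q
    for th in (11,30,50,70,90,100):
        p,Rd,g=pose(np.array([.605,-.055,.09]),az,th); qq,er=ik(p,Rd,qq,k); print(az,th,p,qq,'%.4f'%er)
for az in (99.2,75,50):
    Rd=Rdes(az,45); a=np.radians(az);g=np.array([.483,-.321,.075])-.0919*np.array([np.cos(a),np.sin(a),0]);qq,er=ik(g+Rd[:,2]*.0157,Rd,q,k);print('mat',az,qq,'%.4f'%er)
E
```

```text
[ 0.001  0.222  0.534  0.06   0.426  0.111 -0.     0.     0.     0.355  0.   ] [ 0.006  0.01   0.027 -0.003 -0.001 -0.022  0.003 -0.062  0.067  0.016  0.016  0.003 -0.025  0.056 -0.075]
99.2 11 [ 0.627 -0.19   0.149] [-0.676  0.743  1.1    0.391  1.748 -0.855] 0.0000
99.2 30 [ 0.623 -0.164  0.19 ] [-0.542  0.537  1.245  0.199  1.532 -0.728] 0.0000
99.2 50 [ 0.616 -0.123  0.222] [-0.331  0.387  1.378 -0.079  1.336 -0.475] 0.0000
99.2 70 [ 0.608 -0.075  0.238] [-0.065  0.346  1.479 -0.45   1.246 -0.095] 0.0000
99.2 90 [ 0.6   -0.024  0.236] [ 0.195  0.431  1.537 -0.818  1.317  0.311] 0.0000
99.2 100 [0.596 0.001 0.228] [ 0.302  0.516  1.548 -0.967  1.4    0.485] 0.0000
75 11 [ 0.57  -0.187  0.149] [-0.805  0.538  1.478  0.502  1.474 -0.682] 0.0000
75 30 [ 0.576 -0.162  0.19 ] [-0.609  0.397  1.47   0.251  1.372 -0.409] 0.0000
75 50 [ 0.587 -0.122  0.222] [-0.339  0.358  1.42  -0.089  1.357 -0.058] 0.0000
75 70 [ 0.6   -0.074  0.238] [-0.064  0.441  1.335 -0.43   1.467  0.265] 0.0000
75 90 [ 0.613 -0.024  0.236] [ 0.154  0.617  1.223 -0.707  1.659  0.484] 0.0000
75 100 [ 0.62  -0.     0.228] [ 0.235  0.727  1.16  -0.824  1.764  0.552] 0.0000
mat 99.2 [-1.012  1.004  0.897  0.302  1.969 -1.161] 0.0000
mat 75 [-1.163  0.854  1.222  0.459  1.714 -0.99 ] 0.0000
mat 50 [-1.307  0.687  1.585  0.627  1.423 -0.884] 0.0000
```

```bash
cat >> h.py <<'E'
def pose(lip,az,th,gr=.0157):
    """TCP pose holding the bin with its pour lip at lip, bin x at azimuth az, nose down th deg"""
    Rd=Rdes(az,45+th); a,t=np.radians([az,th]); bx=np.array([np.cos(a)*np.cos(t),np.sin(a)*np.cos(t),-np.sin(t)])
    bz=np.cross(Rd[:,1],bx); bz=-bz if bz@Rd[:,2]>0 else bz
    return np.array(lip)-bx*.1569+bz*.0429+Rd[:,2]*gr,Rd
def plan(W):
    s=robot.get_state();p0=s['eef_pos'];R0=quat(s['ee_rot']).as_matrix();k,_=fit(D);q=s['qpos']
    for p,Rd in W:
        t,r=rel(np.array(p),Rd,p0,R0);q2,e=ik(np.array(p),Rd,q,k);print(np.round(t,3).tolist(),np.round(r,3).tolist(),'q',np.round(q2,2),'dq',np.abs(q2-q).max().round(2),'e%.4f'%e);q=q2
E
python3 - <<'E'
from h import *
s=robot.get_state();p0=s['eef_pos'];print(p0,s['contact_force'])
Rd=Rdes(99.2,56);e=pose((.605,-.055,.125),99.2,11)[0]
m=np.array([.512,.045,.18]); plan([(p0*.5+m*.5,Rd)]+[(m+(e-m)*f,Rd) for f in (0,.12,.3,.5,.7,.88,1)])
E
```

```text
[0.50857894 0.06384142 0.13704537] [ 0.44870782  1.32138802 -1.93610577]
[0.004, 0.0, -0.023] [0.001, 0.001, -0.003] q [-0.45  0.4   1.69  0.48  1.44 -0.77] dq 0.05 e0.0000
[0.008, 0.0, -0.046] [0.001, 0.001, -0.003] q [-0.47  0.38  1.65  0.47  1.49 -0.76] dq 0.05 e0.0000
[-0.017, 0.01, -0.064] [0.001, 0.001, -0.003] q [-0.5   0.42  1.6   0.46  1.53 -0.78] dq 0.05 e0.0000
[-0.053, 0.023, -0.089] [0.001, 0.001, -0.003] q [-0.55  0.47  1.51  0.44  1.58 -0.8 ] dq 0.09 e0.0000
[-0.095, 0.039, -0.118] [0.001, 0.001, -0.003] q [-0.59  0.53  1.4   0.42  1.64 -0.81] dq 0.11 e0.0000
[-0.136, 0.054, -0.147] [0.001, 0.001, -0.003] q [-0.63  0.6   1.27  0.41  1.7  -0.83] dq 0.12 e0.0000
[-0.173, 0.068, -0.172] [0.001, 0.001, -0.003] q [-0.66  0.67  1.15  0.4   1.76 -0.83] dq 0.12 e0.0000
[-0.197, 0.077, -0.19] [0.001, 0.001, -0.003] q [-0.68  0.72  1.06  0.4   1.81 -0.83] dq 0.09 e0.0000
```

>>> move_arm(slide=[[0.004,0,-0.023],[0.008,0,-0.046],[-0.017,0.01,-0.064],[-0.053,0.023,-0.089],[-0.095,0.039,-0.118],[-0.136,0.054,-0.147],[-0.173,0.068,-0.172],[-0.197,0.077,-0.19]], delta_rot=[[0,0,0],[0,0,0],[0,0,0],[0,0,0],[0,0,0],[0,0,0],[0,0,0],[0,0,0]], gripper=[0,0,0,0,0,0,0,0])

```text
t: 9.88
eef_pos: [0.6274, -0.1889, 0.1844]
ee_rot: [-0.223, 0.62, 0.728, 0.19]
contact_force: [-0.6, -0.8, -2.6]
gripper_width: 0.0224
```

```bash
python3 - <<'E'
from h import *
s=robot.get_state();print(s['t'],s['eef_pos'],s['contact_force'],s['gripper_width'])
cv2.imwrite('pics/wrist5.png',robot.capture('wrist'));b=robot.capture('scene');c=robot.capture('side')
cv2.imwrite('pics/t5.png',np.hstack([cv2.resize(cv2.imread('pics/wrist5.png'),(400,300)),cv2.resize(b[180:420,240:560],(400,300))]))
for c in ('scene','side','wrist'): print(c,[(np.round(d['xy'],1).tolist(),round(d['score'],2)) for d in robot.landmark_of(c,'tray')[:2]])
print('first'); plan([pose((.605,-.055,z),99.2,th) for th,z in ((14,.12),(18,.11),(23,.10),(28,.092),(33,.09),(38,.09),(43,.09),(48,.09))])
E
```

```text
9.875 [ 0.62736554 -0.18891885  0.18438241] [-0.57249916 -0.79180218 -2.55194753] 0.022378397663510387
scene [([340.2, 312.2], 0.75), ([446.3, 294.5], 0.23)]
side [([375.4, 277.2], 0.94), ([286.5, 216.8], 0.51)]
wrist []
first
[-0.0, -0.0, -0.001] [-0.001, -0.054, 0.0] q [-0.66  0.69  1.09  0.37  1.77 -0.82] dq 0.04 e0.0000
[0.003, -0.0, 0.002] [-0.001, -0.124, 0.0] q [-0.63  0.65  1.13  0.33  1.7  -0.81] dq 0.06 e0.0000
[0.01, -0.0, 0.005] [-0.001, -0.211, 0.0] q [-0.6   0.6   1.18  0.28  1.63 -0.78] dq 0.07 e0.0000
[0.018, -0.0, 0.008] [-0.001, -0.298, 0.0] q [-0.56  0.56  1.23  0.22  1.56 -0.74] dq 0.07 e0.0000
[0.029, -0.0, 0.007] [-0.001, -0.385, 0.0] q [-0.52  0.51  1.27  0.16  1.5  -0.7 ] dq 0.06 e0.0000
[0.042, -0.0, 0.005] [-0.001, -0.473, 0.0] q [-0.47  0.47  1.3   0.1   1.45 -0.64] dq 0.06 e0.0000
[0.055, -0.0, 0.004] [-0.001, -0.56, 0.0] q [-0.41  0.43  1.33  0.03  1.4  -0.58] dq 0.07 e0.0000
[0.068, -0.0, 0.004] [-0.001, -0.647, 0.0] q [-0.36  0.4   1.37 -0.05  1.35 -0.51] dq 0.08 e0.0000
```

View pics/t5.png

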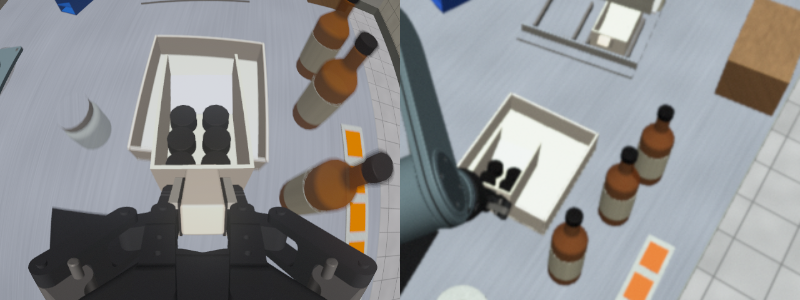

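Wrist half: the bin is over the tray with six caps in two rows at (200,130), and the tray's far wall is at (205,45). Scene half: the bin sits inside the tray outline at (510,170), clear of the bottles. Pouring now.

>>> move_arm(slide=[[-0.003,0,-0.003],[-0.004,0,-0.003],[0.002,0,0],[0.01,0,0.0025],[0.021,0,0.0015],[0.034,0,0],[0.047,0,-0.001],[0.06,0,-0.001]], delta_rot=[[0,-0.054,0],[0,-0.124,0],[0,-0.211,0],[0,-0.298,0],[0,-0.385,0],[0,-0.473,0],[0,-0.56,0],[0,-0.647,0]], gripper=[0,0,0,0,0,0,0,0])

```text
t: 11.18
eef_pos: [0.6186, -0.1372, 0.2216]
ee_rot: [0.023, 0.647, 0.762, -0.018]
contact_force: [-0.0, -0.1, -3.0]
gripper_width: 0.0228
```

```bash
python3 - <<'E'
from h import *
s=robot.get_state();print(s['t'],s['eef_pos'],s['contact_force'],s['gripper_width'])
plan([pose((.605,-.065,.09),99.2,th) for th in (53,58,63,68,73,78,84,90)])
E
```

```text
11.175 [ 0.61861279 -0.13721536  0.22159136] [-0.0056612  -0.06490327 -3.03265829] 0.02281017275987886
[0.011, -0.002, -0.005] [0.002, -0.082, 0.001] q [-0.31  0.38  1.39 -0.13  1.31 -0.44] dq 0.08 e0.0000
[0.023, -0.002, -0.01] [0.003, -0.169, 0.001] q [-0.25  0.36  1.42 -0.22  1.28 -0.35] dq 0.09 e0.0000
[0.035, -0.002, -0.015] [0.003, -0.256, 0.001] q [-0.18  0.35  1.45 -0.31  1.26 -0.26] dq 0.1 e0.0000
[0.047, -0.002, -0.018] [0.003, -0.344, 0.001] q [-0.11  0.34  1.47 -0.41  1.24 -0.15] dq 0.1 e0.0000
[0.06, -0.002, -0.021] [0.003, -0.431, 0.001] q [-0.04  0.35  1.49 -0.51  1.24 -0.05] dq 0.11 e0.0000
[0.073, -0.002, -0.022] [0.003, -0.518, 0.001] q [ 0.03  0.36  1.51 -0.61  1.24  0.06] dq 0.11 e0.0000
[0.089, -0.002, -0.022] [0.003, -0.623, 0.0] q [ 0.11  0.39  1.53 -0.72  1.27  0.18] dq 0.13 e0.0000
[0.104, -0.002, -0.02] [0.003, -0.727, 0.0] q [ 0.18  0.43  1.55 -0.82  1.3   0.3 ] dq 0.12 e0.0000
```

>>> move_arm(slide=[[0.011,0,-0.005],[0.023,0,-0.01],[0.035,0,-0.015],[0.047,0,-0.018],[0.06,0,-0.021],[0.073,0,-0.022],[0.089,0,-0.022],[0.104,0,-0.02]], delta_rot=[[0,-0.082,0],[0,-0.169,0],[0,-0.256,0],[0,-0.344,0],[0,-0.431,0],[0,-0.518,0],[0,-0.623,0],[0,-0.727,0]], gripper=[0,0,0,0,0,0,0,0])

```text
t: 12.18
eef_pos: [0.6018, -0.0333, 0.2358]
ee_rot: [0.292, 0.599, 0.704, -0.246]
contact_force: [-0.8, -0.8, -2.9]
gripper_width: 0.0229
```

```bash
python3 - <<'E'
from h import *
s=robot.get_state();print(s['t'],s['eef_pos'],s['contact_force'],s['gripper_width'])
b=robot.capture('scene');c=robot.capture('side')
cv2.imwrite('pics/t6.png',np.hstack([cv2.resize(b[220:400,260:440],(400,400),interpolation=cv2.INTER_CUBIC),cv2.resize(c[180:360,290:470],(400,400),interpolation=cv2.INTER_CUBIC)]))
E
```

```text
12.175 [ 0.60183653 -0.0332962   0.23579701] [-0.83866359 -0.76583482 -2.87998561] 0.02291723350848736
```

View pics/t6.png

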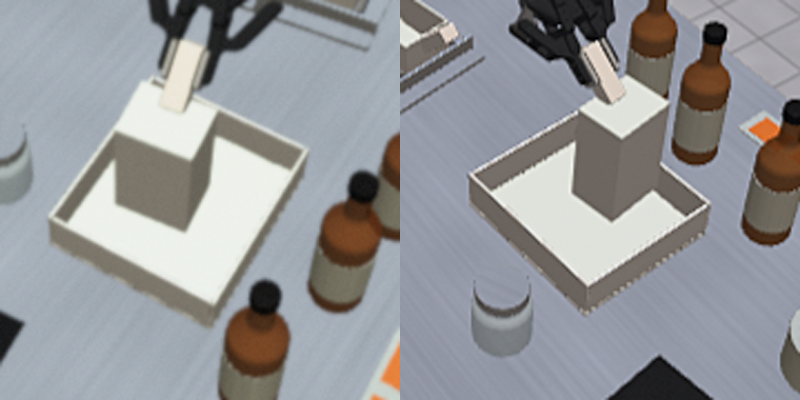

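Both halves show the bin (165,160 / 620,150) standing nose-down over the tray, with no caps visible on the camera side. They may be hidden behind it, so I tip a bit more and look with the wrist camera.

```bash
python3 - <<'E'
from h import *
plan([pose((.605,-.065,.095),99.2,th) for th in (96,102)])
E
```

```text
[0.006, -0.001, -0.012] [0.002, -0.11, 0.006] q [ 0.25  0.47  1.55 -0.91  1.36  0.4 ] dq 0.1 e0.0000
[0.021, -0.001, -0.018] [0.003, -0.214, 0.005] q [ 0.31  0.52  1.56 -1.    1.41  0.51] dq 0.1 e0.0000
```

>>> move_arm(slide=[[0.006,0,-0.012],[0.021,0,-0.018],[0.021,0,-0.018],[0.021,0,-0.018]], delta_rot=[[0,-0.11,0],[0,-0.214,0],[0,-0.214,0],[0,-0.214,0]], gripper=[0,0,0,0])

```text
t: 12.78
eef_pos: [0.5982, -0.0081, 0.2333]
ee_rot: [0.363, 0.57, 0.669, -0.308]
contact_force: [0.0, -1.0, -2.2]
gripper_width: 0.0228
```

```bash
python3 - <<'E'
from h import *
s=robot.get_state();print(s['t'],s['eef_pos'],s['contact_force'],s['gripper_width'])
w=robot.capture('wrist');print([(np.round(d['rect']).tolist(),round(d['score'],2)) for d in robot.spot_in('wrist','cap1_mid')[:8]])
c=robot.capture('side');cv2.imwrite('pics/t7.png',np.hstack([cv2.resize(w,(500,375)),cv2.resize(c[180:360,330:470],(292,375),interpolation=cv2.INTER_CUBIC)]))
E
```

```text
12.775 [ 0.59821498 -0.00806016  0.23328227] [ 0.04079307 -0.95660212 -2.20840874] 0.0227534873182928
[([424.0, 94.0, 499.0, 286.0], 0.36)]
```

View pics/t7.png

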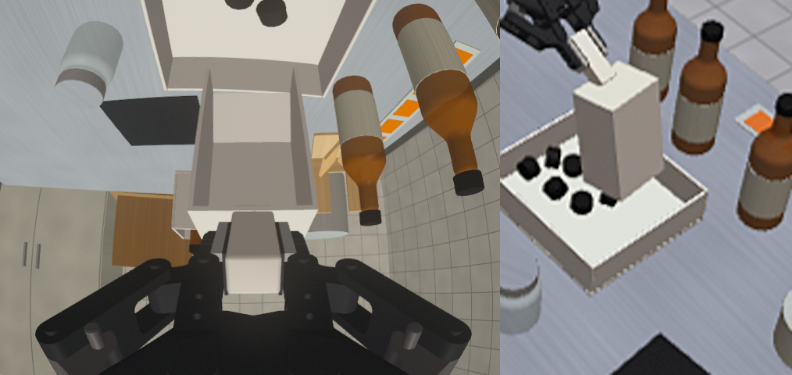

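Side part: all six caps lie in the tray at about (528,168), (552,157), (572,165), (555,188), (581,202) and (608,199). Wrist part: the bin interior (250,130) is empty. Next I plan the retreat and check the mat centre and whether the bin slipped in the grip.

```bash
python3 - <<'E'
from h import *
np.set_printoptions(precision=3,suppress=True)
for c,P in dict(scene=[(208,336),(270,367),(230,430),(163,398)],side=[(406,340),(462,387),(413,436),(357,384)]).items():
    Q=np.array([onz(c,p,.003)[:2] for p in P]);print(c,Q.mean(0),Q.tolist())
s=robot.get_state();p0=s['eef_pos'];R0=quat(s['ee_rot']).as_matrix()
for dr in (-6,-3,0,3,6): # bin nose extra droop
    grip=p0-.0157*R0[:,2]; B=(R.from_matrix(R0)*R.from_euler('y',-45-dr,degrees=True)) # bin axes guess: bin x,z in tool plane
    ax=R.from_rotvec(R0[:,1]*np.radians(45-dr)).as_matrix() if 0 else None
    bx=R.from_rotvec(-R0[:,1]*np.radians(45+dr)).apply(R0[:,2]) 
    bx2=R.from_rotvec(R0[:,1]*np.radians(45-dr)).apply(R0[:,2])
    for b in (bx,bx2):
        bz=np.cross(R0[:,1],b); bz=bz if bz@R0[:,2]<0 else -bz
        m=grip+.0919*b-.0419*bz
        print(dr,[proj('wrist',m-.065*b+.03*bz+sg*.038*R0[:,1]).round(0).tolist() for sg in(1,-1)],'rear rim',[proj('wrist',m+.065*b+.03*bz+sg*.038*R0[:,1]).round(0).tolist() for sg in (1,-1)],'b',b.round(2))
print('A');L=lambda f,th:pose((.605,-.06,.095+f),99.2,th)
plan([L(.02,100),L(.05,95),L(.08,88),L(.1,80),L(.11,72),L(.11,63),L(.11,54),L(.11,45)])
E
```

```text
scene [ 0.476 -0.315] [[0.38437839583457845, -0.24365100166491682], [0.547557540039131, -0.22467639103803322], [0.5658789764710814, -0.3824436041192284], [0.4049036473124704, -0.40985530815770205]]
side [ 0.475 -0.317] [[0.546095749777583, -0.2227259998752843], [0.5678847022392083, -0.3872924615119327], [0.405235029870171, -0.40997803283008943], [0.3810539725723816, -0.24908285417097542]]
-6 [[404.0, 302.0], [243.0, 302.0]] rear rim [[371.0, 338.0], [276.0, 338.0]] b [ 0.16 -0.98  0.1 ]
-6 [[408.0, 261.0], [238.0, 261.0]] rear rim [[384.0, 64.0], [263.0, 64.0]] b [ 0.02 -0.1  -0.99]
-3 [[404.0, 305.0], [243.0, 305.0]] rear rim [[371.0, 348.0], [276.0, 348.0]] b [ 0.16 -0.98  0.16]
-3 [[408.0, 264.0], [239.0, 264.0]] rear rim [[382.0, 74.0], [264.0, 74.0]] b [ 0.03 -0.15 -0.99]
0 [[404.0, 308.0], [243.0, 308.0]] rear rim [[371.0, 358.0], [276.0, 358.0]] b [ 0.15 -0.97  0.21]
0 [[407.0, 266.0], [239.0, 266.0]] rear rim [[381.0, 84.0], [265.0, 84.0]] b [ 0.04 -0.2  -0.98]
3 [[404.0, 311.0], [243.0, 311.0]] rear rim [[371.0, 368.0], [276.0, 368.0]] b [ 0.15 -0.95  0.26]
3 [[407.0, 269.0]
[... 403 characters left out ...]
23] [0.0, 0.121, -0.003] q [ 0.24  0.42  1.49 -0.88  1.42  0.31] dq 0.13 e0.0000
[-0.087, -0.001, -0.027] [0.001, 0.243, -0.003] q [ 0.16  0.35  1.42 -0.76  1.43  0.14] dq 0.17 e0.0000
[-0.117, -0.001, -0.022] [0.001, 0.383, -0.003] q [ 0.06  0.3   1.35 -0.61  1.44 -0.03] dq 0.17 e0.0000
[-0.137, -0.001, -0.01] [0.001, 0.522, -0.003] q [-0.05  0.29  1.29 -0.46  1.47 -0.18] dq 0.15 e0.0000
[-0.146, -0.001, 0.012] [0.001, 0.679, -0.003] q [-0.17  0.3   1.24 -0.3   1.5  -0.32] dq 0.17 e0.0000
[-0.151, -0.001, 0.035] [0.001, 0.836, -0.003] q [-0.29  0.32  1.19 -0.14  1.56 -0.45] dq 0.16 e0.0000
[-0.153, -0.001, 0.058] [0.002, 0.993, -0.003] q [-0.4   0.37  1.14  0.    1.63 -0.56] dq 0.14 e0.0000
```

>>> move_arm(slide=[[-0.014,0,-0.015],[-0.049,0,-0.023],[-0.087,0,-0.027],[-0.117,0,-0.022],[-0.137,0,-0.01],[-0.146,0,0.012],[-0.151,0,0.035],[-0.153,0,0.058]], delta_rot=[[0,0.033,0],[0,0.121,0],[0,0.243,0],[0,0.383,0],[0,0.522,0],[0,0.679,0],[0,0.836,0],[0,0.993,0]], gripper=[0,0,0,0,0,0,0,0])

```text
t: 13.92
eef_pos: [0.6188, -0.1401, 0.3314]
ee_rot: [0.001, 0.648, 0.761, 0.002]
contact_force: [-0.0, 0.7, -2.0]
gripper_width: 0.0228
```

```bash
python3 - <<'E'
from h import *
s=robot.get_state();print(s['t'],s['eef_pos'],s['contact_force'])
def M(c,az,th=0):
    a=np.radians(az);c=np.array(c);return pose(c+[.065*np.cos(a),.065*np.sin(a),-.001],az,th)
# bin centre waypoints (z centre)
e=np.array([.4755,-.316,.033]); 
W=[]
for f,az,th in ((.06,97,37),(.17,94,29),(.3,91,21),(.45,88,13),(.6,84,6),(.75,80,0),(.9,77,0),(1,75,0)):
    c=np.array([.61,-.12,.18])*(1-f)+(e+[0,0,.11])*f; W.append(M(c,az,th))
plan(W)
E
```

```text
13.925 [ 0.61884    -0.14014141  0.33140923] [-0.00840127  0.73159388 -2.02860266]
[-0.021, -0.017, 0.041] [0.002, 0.139, 0.038] q [-0.51  0.41  1.18  0.11  1.63 -0.63] dq 0.11 e0.0000
[-0.055, -0.038, 0.06] [-0.008, 0.278, 0.09] q [-0.63  0.46  1.18  0.21  1.68 -0.69] dq 0.12 e0.0000
[-0.09, -0.064, 0.081] [-0.025, 0.417, 0.141] q [-0.75  0.52  1.18  0.3   1.74 -0.76] dq 0.12 e0.0000
[-0.125, -0.093, 0.105] [-0.05, 0.556, 0.191] q [-0.87  0.59  1.17  0.38  1.8  -0.82] dq 0.12 e0.0000
[-0.156, -0.125, 0.127] [-0.086, 0.675, 0.256] q [-0.97  0.66  1.17  0.44  1.84 -0.87] dq 0.11 e0.0000
[-0.184, -0.156, 0.148] [-0.127, 0.776, 0.318] q [-1.07  0.72  1.17  0.48  1.88 -0.9 ] dq 0.1 e0.0000
[-0.209, -0.184, 0.153] [-0.148, 0.774, 0.368] q [-1.13  0.72  1.18  0.48  1.87 -0.91] dq 0.06 e0.0000
[-0.225, -0.203, 0.156] [-0.161, 0.772, 0.401] q [-1.17  0.73  1.18  0.47  1.87 -0.92] dq 0.04 e0.0000
```

>>> move_arm(slide=[[-0.021,-0.017,0.041],[-0.055,-0.038,0.06],[-0.09,-0.064,0.081],[-0.125,-0.093,0.105],[-0.156,-0.125,0.127],[-0.184,-0.156,0.148],[-0.209,-0.184,0.153],[-0.225,-0.203,0.156]], delta_rot=[[0.002,0.139,0.038],[-0.008,0.278,0.09],[-0.025,0.417,0.141],[-0.05,0.556,0.191],[-0.086,0.675,0.256],[-0.127,0.776,0.318],[-0.148,0.774,0.368],[-0.161,0.772,0.401]], gripper=[0,0,0,0,0,0,0,0])

```text
t: 14.92
eef_pos: [0.4518, -0.3963, 0.1725]
ee_rot: [-0.232, 0.735, 0.561, 0.301]
contact_force: [-0.2, -0.2, -2.0]
gripper_width: 0.023
```

```bash
python3 - <<'E'
from h import *
np.set_printoptions(precision=3,suppress=True)
s=robot.get_state();print(s['t'],s['eef_pos'],s['contact_force'],quat(s['ee_rot']).as_matrix()[:,2])
robot.capture('wrist')
for n in ('bin_mid','mat','bin_grip'): print(n,[(np.round(d['xy']).tolist(),round(d['score'],2)) for d in robot.landmark_of('wrist',n)[:3]])
for n,p in dict(bin=(.4755,-.316,.143),mat=(.4755,-.316,.003)).items(): print(n,proj('wrist',np.array(p)))
def M(c,az,th=0):
    a=np.radians(az);c=np.array(c);return pose(c+[.065*np.cos(a),.065*np.sin(a),-.001],az,th)
plan([M((.4755,-.316,.033+h),75) for h in (.11,.08,.05,.03,.015,.008,.003,0)])
E
```

```text
14.925 [ 0.452 -0.396  0.173] [-0.224 -0.208 -2.   ] [ 0.183  0.679 -0.711]
bin_mid [([324.0, 190.0], 0.85), ([118.0, 21.0], 0.83), ([329.0, 49.0], 0.16)]
mat []
bin_grip [([325.0, 320.0], 0.71), ([355.0, 71.0], 0.66)]
bin [324.561 191.916]
mat [324.505 279.721]
[0.0, 0.001, 0.0] [-0.001, 0.005, -0.002] q [-1.17  0.73  1.18  0.47  1.87 -0.92] dq 0.0 e0.0000
[-0.021, 0.001, 0.022] [-0.001, 0.005, -0.002] q [-1.17  0.76  1.2   0.47  1.82 -0.94] dq 0.05 e0.0000
[-0.042, 0.001, 0.043] [-0.001, 0.005, -0.002] q [-1.17  0.79  1.22  0.46  1.78 -0.97] dq 0.05 e0.0000
[-0.056, 0.001, 0.057] [-0.001, 0.005, -0.002] q [-1.17  0.81  1.24  0.46  1.75 -0.98] dq 0.03 e0.0000
[-0.066, 0.001, 0.068] [-0.001, 0.005, -0.002] q [-1.17  0.82  1.24  0.46  1.72 -0.99] dq 0.02 e0.0000
[-0.071, 0.001, 0.073] [-0.001, 0.005, -0.002] q [-1.17  0.83  1.25  0.46  1.71 -1.  ] dq 0.01 e0.0000
[-0.075, 0.001, 0.076] [-0.001, 0.005, -0.002] q [-1.17  0.84  1.25  0.45  1.71 -1.  ] dq 0.01 e0.0000
[-0.077, 0.001, 0.079] [-0.001, 0.005, -0.002] q [-1.17  0.84  1.25  0.45  1.7  -1.  ] dq 0.0 e0.0000
```

>>> move_arm(slide=[[-0.014,0,0.014],[-0.035,0,0.036],[-0.053,0,0.054],[-0.064,0,0.066],[-0.071,0,0.073],[-0.074,0,0.076],[-0.0765,0,0.0785],[-0.0765,0,0.0785]], delta_rot=[[0,0.005,0],[0,0.005,0],[0,0.005,0],[0,0.005,0],[0,0.005,0],[0,0.005,0],[0,0.005,0],[0,0.005,0]], gripper=[0,0,0,0,0,0,0,0])

```text
t: 16.12
eef_pos: [0.4545, -0.3923, 0.0642]
ee_rot: [-0.234, 0.733, 0.562, 0.303]
contact_force: [-0.8, -0.5, -0.6]
gripper_width: 0.0226
```

>>> move_arm(slide=[[-0.001,0,0.001],[-0.001,0,0.001],[-0.001,0,0.001],[-0.001,0,0.001],[-0.001,0,0.001],[-0.001,0,0.001]], delta_rot=[[0,0,0],[0,0,0],[0,0,0],[0,0,0],[0,0,0],[0,0,0]], gripper=[0,15,50,70,80,80])

```text
t: 16.88
eef_pos: [0.4544, -0.3918, 0.0621]
ee_rot: [-0.235, 0.733, 0.562, 0.303]
contact_force: [-0.0, 0.1, -0.7]
gripper_width: 0.0682
```

```bash
python3 - <<'E'
from h import *
np.set_printoptions(precision=3,suppress=True)
s=robot.get_state();print(s['t'],s['eef_pos'],s['contact_force'],s['gripper_width'])
robot.capture('wrist')
for n in ('bin_mid','bin_grip'): print(n,[(np.round(d['xy']).tolist(),round(d['score'],2)) for d in robot.landmark_of('wrist',n)[:3]])
print(proj('wrist',np.array((.4755,-.316,.033))))
E
```

```text
16.875 [ 0.454 -0.392  0.062] [-0.044  0.125 -0.705] 0.06823424967413978
bin_mid []
bin_grip [([325.0, 320.0], 0.97)]
[324.861 194.52 ]
```

Released. I back straight off along the handle axis, then up, and look.

>>> move_arm(slide=[[0,0,-0.02],[0,0,-0.05],[0,0,-0.09],[0,0,-0.14],[0,0,-0.18],[0,0,-0.2],[0,0,-0.2],[0,0,-0.2]], delta_rot=[[0,0,0],[0,0,0],[0,0,0],[0,0,0],[0,0,0],[0,0,0],[0,0,0],[0,0,0]], gripper=[80,80,80,80,80,80,80,80])

```text
t: 18.02
eef_pos: [0.4185, -0.528, 0.2024]
ee_rot: [-0.236, 0.733, 0.562, 0.303]
contact_force: [0.3, -0.1, -0.5]
gripper_width: 0.0685
```

```bash
python3 - <<'E'
from h import *
np.set_printoptions(precision=3,suppress=True)
s=robot.get_state();print(s['t'],s['eef_pos'],s['contact_force'],s['gripper_width'])
w=robot.capture('wrist');b=robot.capture('scene');c=robot.capture('side')
cv2.imwrite('pics/t8.png',np.vstack([np.hstack([cv2.resize(b[130:480,150:500],(400,400)),cv2.resize(c[130:480,180:530],(400,400))]),cv2.resize(w[:200],(800,200))]))
for cam in ('scene','side','wrist'):
  for n in ('bin_mid','spare_mid','jar_mid','roll_mid','bottle1_mid'): print(cam,n,[(np.round(d['xy']).tolist(),round(d['score'],2)) for d in robot.landmark_of(cam,n)[:3]],end=' ')
  print('exp bin',proj(cam,np.array((.4755,-.316,.033))))
E
```

```text
18.025 [ 0.418 -0.528  0.202] [ 0.336 -0.082 -0.461] 0.06849386958876966
scene bin_mid [([290.0, 167.0], 0.96), ([213.0, 374.0], 0.64)] scene spare_mid [([414.0, 202.0], 0.63)] scene jar_mid [([261.0, 292.0], 0.6), ([400.0, 164.0], 0.33)] scene roll_mid [([288.0, 436.0], 0.65), ([415.0, 328.0], 0.22)] scene bottle1_mid [([419.0, 326.0], 0.6)] exp bin [215.738 375.444]
side bin_mid [] side spare_mid [([289.0, 191.0], 0.56)] side jar_mid [] side roll_mid [([481.0, 339.0], 0.63)] side bottle1_mid [([424.0, 222.0], 0.68)] exp bin [410.594 377.632]
wrist bin_mid [([150.0, 6.0], 0.93), ([326.0, 163.0], 0.55)] wrist spare_mid [([353.0, 22.0], 0.67)] wrist jar_mid [([254.0, 61.0], 0.86)] wrist roll_mid [([483.0, 145.0], 0.77)] wrist bottle1_mid [] exp bin [324.366 165.773]
```

View pics/t8.png

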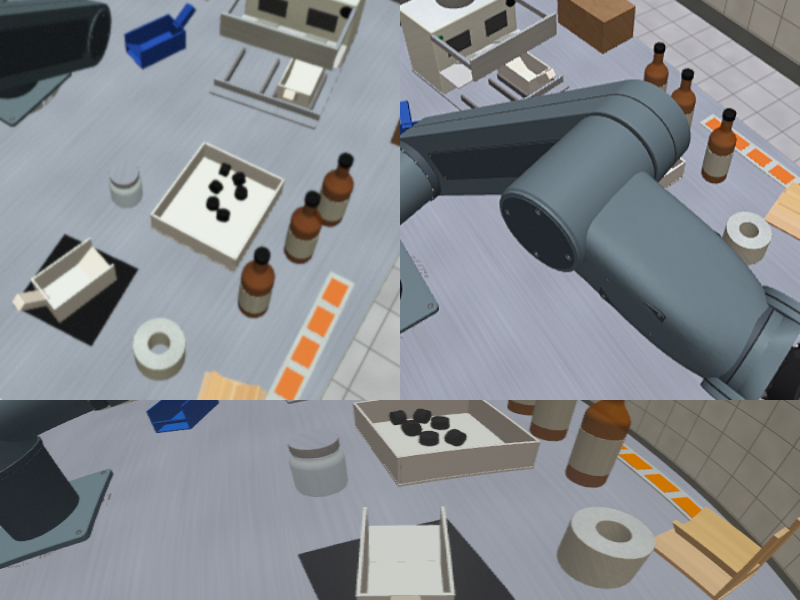

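The picture shows all six caps in the tray at about (225,192), the empty bin upright in the middle of the mat (75,285), and the spare in its lane (298,80). The jar, roll and bottles are in place and the gripper is clear.

```bash
python3 -c "
from plant import robot
print(robot.get_state()['t'],robot.get_state()['contact_force']); robot.job_done()"
```

```text
18.925 [-0.26320344  0.51504373  0.43651778]
the job is handed in; nothing more can be done
```

The job is done and was handed in at about 18.9 s of the 61 s allowed. I gripped the capped bin by its handle, tilted it 11° nose-down, and drew it out along its own axis over the lip. I then tipped all six caps into the tray, stood the empty bin on the mat, released it and backed off.

**Last checks:**
- **Caps:** all six lie in the tray in both the scene and wrist views.
- **Bin:** it stands upright near the mat's centre. The detected centre was within 3 px of where I expected it, which is a few mm.
- **Spare bin and bystanders:** the spare, jar, roll and bottle showed at their earlier pixels to within about 5 px, about the networks' noise.
- **Forces:** wrist readings were about 1 N or less at the end and at most about 7 N throughout. That reading does not measure the force on the cover separately. By the tilt geometry the bin should have cleared the cover by about 4 mm.

**Disagreements:**
- The side camera could not confirm the bin, jar or tray at the end because the arm blocked its view.
- The networks also reported the blue look-alike as `bin_mid`, which I ignored.
- Straight after the pour reached 90°, no caps were visible in the tray. Tipping on to about 102° showed all six there and the bin empty.

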